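Seat the wheel bearing and rock it free

TASK

Set the stub shaft's bearing cone down into the brass cup of the grey wheel hub with its red key over the hub's red index mark, and press it down firmly, with about 15 N of hand force, until the cup has gone fully home against the hard stop inside the hub; never lean on it with more than about 25 N. Then, keeping light pressure on it (about 6 N), rock it about 20 degrees anticlockwise seen from above and then about 20 degrees clockwise past the mark, to show that it turns free. Bring the key back over the mark and let go, leaving the shaft upright and seated and the other things on the bench where they are.

Things in the scene. Friction and masses are not known exactly. Their poses are not given: they have to be found in the camera images.
- hub: grey cast wheel hub, fixed to the bench, round: foot 136 mm across and 14 mm high, then 104 mm across up to its flat top face 50 mm above the origin; bore 75 mm holding the brass cup. Origin: centre of the underside, on the axis; z up, x towards the red index mark.
- hub_top (a point): point on the hub's axis level with its top face (50 mm above the hub's origin)
- hub_index (a point): top of the red index mark on the hub's rim, 45.5 mm from the axis along the hub's x; the mark is 3 mm high, 7 mm wide
- cup_rim (a point): centre of the brass cup's rim plane. The cup starts 3 to 8 mm above its home; its home differs from hub to hub: rim 0 to 8 mm below the hub's top face, to be felt as a hard stop. It slides straight down, cannot turn, sticks by friction (about 12 N moves it), does not spring back. Cup 17 mm high, taper 37 mm across at the bottom, 57 at the rim, open below.
- shaft: loose stub shaft standing on its cone, 0.55 kg +-15 %, 95 mm high. Origin: centre of the cone's small end (underside), z up the shaft, x along the red key. Oiled cone (30 degrees a side) 36 mm across growing to 60 at height 21 mm, flange 56 across to 28, then round shaft 30 across up to 95: grip here, 60 N or more. Seated, its origin is 18 mm (+-1) below cup_rim.
- shaft_key (a point): outer end of the red key, a bar 7 mm wide and 5 mm high lying radially on the cone's flange: 34 mm from the shaft's axis along its x, 30 mm above its origin
- shaft_grip (a point): on the shaft's axis, 75 mm above its origin: a good place for the TCP when gripping. Pressing down here wedges the cone: the contact force summed around the taper is 1.6 to 2 times the downward force (hand force plus the shaft's weight)
- socket: bystander: steel socket, 28 mm across, 38 mm high, upright; origin at the centre of its underside
- mug: bystander: green mug, 76 mm across, 90 mm high, handle at its +y; origin at the centre of its underside
- tin: bystander: yellow tin, 68 mm across, 85 mm high; origin at the centre of its underside
- wrench: bystander: steel wrench lying flat, about 200 mm along its x; origin under its middle
There are look-alikes about, which are no part of the job. What is shaped like the shaft but orange is not meant.

How it is judged:
By the outcome, as a careful person would: the job done as asked, in the order asked, and still so for the second after the job is handed in, with the robot touching nothing.
It also fails if it takes over 70 s, if anything falls off the work surface, if the arm or the gripper's body presses on something with over 40 N, if the wrist force passes 120 N, or if a joint passes its speed limit or range.

ROBOT

A 7-joint arm with a two-finger parallel gripper is mounted at the origin on the work surface. World frame = base frame: x ahead of the robot, y to its left, z up, the work surface at z = 0. Lengths are in m, angles in rad, forces in N, time in s.
With the tool pointing down it reaches from about 0.4 to 0.85 m from the base axis. Payload 6.9 kg.
Tool frame: the origin (TCP) lies between the finger pads, 19 mm behind the fingertips; this is the grasp point; z points along the fingers, y is the line along which they close (so a half turn about z gives the same grasp; the last joint's range is limited). The gripper opens to 85 mm and grips with 20 to 120 N. Pads are 22 mm wide; open, the fingers measure 114 mm over their backs; the gripper's body (76 mm by 85 mm) begins 54 mm behind the grasp point. The pads swing forward as they close: fully open they stand 13 mm farther back than shut.
Start: joints at [-1.234, 0.507, -0.238, 1.5, 0.126, 1.149, -0.155], TCP at [0.144, 0.608, 0.25] pointing down, gripper open.
Joint ranges: [-3.08, 3.08], [-0.24, 2.05], [-1.43, 1.35], [0, 2.5], [-1.52, 4.66], [0.17, 1.96], [-2.89, 2.89]. Speed limits (rad/s): [2.39, 2.39, 3.14, 3.14, 3.14, 3.14, 3.14].

INTERFACE

Orientations are given as a unit quaternion [w, x, y, z].
In Python, from station import r, vision gives the robot as it stands. The module is installed in compiled form; this text tells all that it offers.
- The arm moves only by the shell command python3 -m crank 'ROWS' [OPENING] [FORCE]. ROWS is a JSON object whose one key "rows" holds a list of rows, each a list of 2 entries, a list of its own where there are three numbers: the shift along the tool's x, y, z in m, then the turn about the tool's z in rad. In form: {"rows": [[[x, y, z], twist], ...]}. A call has 1 to 5 rows; each row shifts and turns the commanded pose from where the row before left it, along the tool's axes as they then stand; what a row does not reach is not made up. A row lasts 1/8 s, in which the tool goes at most 62.5 mm and 10.7 degrees, less where a joint would pass 70% of its speed; a pose out of reach is approached as far as the arm can. A call with a gripper value outside its range is refused whole. OPENING is the closure, from -1 (fully open) to 1 (shut), set as the call begins (- or left out, the last holds). The fingers move at their own pace and stop on an object; FORCE is the grip in N (left out, the last holds). Time passes only in rows, so rows that do not move let the fingers close. It gives the time, the measured TCP pose, the force, the opening and the grip force at its end, in the units of the state.
- r.state(): the state, without advancing time (a new reading comes with each control period).
- vision.snapshot(name): name is "scene" or "top" or "wrist"; returns a dict with "color" (420x560x3 uint8, blue, green, red), "range_z" (420x560 float32, m along the optical axis (not along the pixel's ray), 0 where there is no reading), "K" (3x3 intrinsics, pixels), "position" and "rotation" of the camera in the world. Camera axes: x right, y up, looking along -z (the intrinsics and any distortion apply to the point x, -y, -z); pixel columns grow to the right and rows downward; lengths in m; the calibration is good to about 2 mm. A picture is of the moment at which its call begins.
- r.hand_in(): hands the job in; it is judged then, once.
The state is a dict: "t": time; "joint_pos": joint angles; "qvel": joint speeds; "joint_torque": joint torques, N m; "position": TCP position; "tcp_rot": TCP orientation; "contact_force": force on the tool from outside, world axes, zero at the start; "ft_torque": the same for the moment, N m; "width": finger opening in m; "grip_force": force on a finger pad.
Only numpy, scipy, OpenCV 4.12 (cv2) and the standard library are available. Lean on these libraries where they do the work, as an engineer would, in place of code of your own. Each camera call takes 0.05 s, during which the arm holds its last target. There are 200 camera calls.

## Working session

There is one attempt and no reset: what is moved stays moved. The work goes in short steps, Python scripts to look and compute and a shell command to move; the robot and the scene stay as the last step left them, time stands still between calls to the robot, and variables do not carry over. Pictures are saved under pics/ and viewed, at most 10 in all, crops included, and the job is handed in when it is done.

```bash
mkdir -p pics; python3 - <<'E'
from station import r,vision
import cv2,numpy as np
s=r.state();print({k:np.round(v,3).tolist() for k,v in s.items()})
for n in("scene","top"):
    d=vision.snapshot(n);cv2.imwrite(f"pics/{n}0.png",d["color"]);np.savez(f"{n}0.npz",**d)
    print(n,np.round(d["K"],1).tolist(),d["position"],np.round(d["rotation"],3).tolist(),[k for k in d])
E
```

```text
{'t': 0.0, 'joint_pos': [-1.233, 0.508, -0.238, 1.501, 0.126, 1.149, -0.155], 'qvel': [0.001, -0.001, -0.0, 0.001, -0.0, -0.001, 0.001], 'joint_torque': [0.0, -62.058, -2.187, -24.966, 0.013, 0.012, 0.0], 'position': [0.144, 0.608, 0.249], 'tcp_rot': [-0.0, 0.116, 0.993, -0.001], 'contact_force': [0.161, 0.614, -1.187], 'ft_torque': [0.039, 0.018, 0.023], 'grip_force': 0.0, 'width': 0.085}
scene [[441.4, 0.0, 286.2], [0.0, 441.4, 207.7], [0.0, 0.0, 1.0]] [1.04369193 0.38782323 0.78234203] [0.362, 0.127, 0.319, 0.867] ['color', 'range_z', 'K', 'position', 'rotation']
top [[534.8, 0.0, 279.5], [0.0, 534.8, 208.9], [0.0, 0.0, 1.0]] [ 0.51165268 -0.03541681  1.18871507] [0.708, 0.035, -0.044, -0.704] ['color', 'range_z', 'K', 'position', 'rotation']
```

View pics/scene0.png

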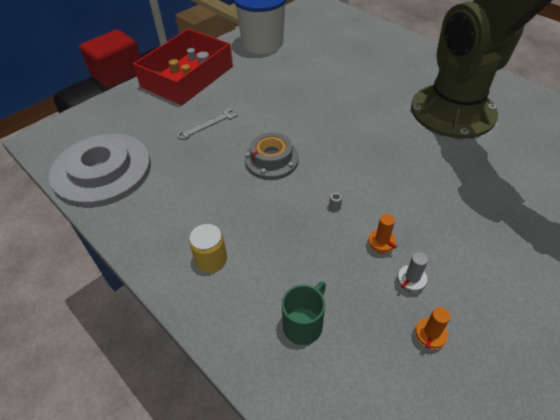

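View pics/top0.png

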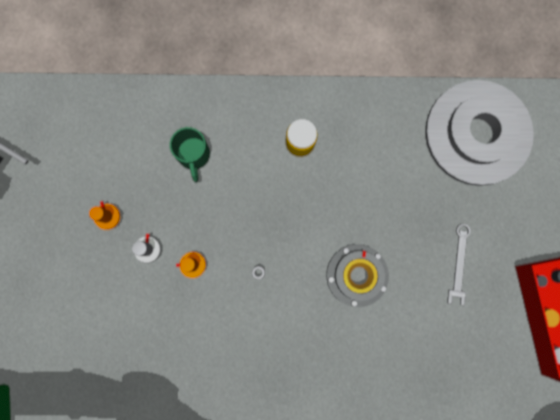

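The scene view shows the grey shaft at (415,272), between two orange look-alikes, and the hub at (272,155). In the top view the shaft is at (146,248) with its key pointing up at (148,237). The hub is at (358,275) with its index at (364,254). Next I'll measure both.

```bash
cat > h.py <<'E'
import numpy as np,cv2
from scipy.spatial.transform import Rotation as R
def rot(d): 
    q=np.asarray(d["rotation"]); return R.from_quat(np.r_[q[1:],q[0]]).as_matrix()
def cloud(d):
    K=d["K"];z=d["range_z"];v,u=np.mgrid[:z.shape[0],:z.shape[1]]
    p=np.stack([(u-K[0,2])/K[0,0]*z,-(v-K[1,2])/K[1,1]*z,-z],-1)
    return p@rot(d).T+d["position"]
def plane(d,uv,h):
    K=d["K"];uv=np.atleast_2d(uv).astype(float)
    ray=np.c_[(uv[:,0]-K[0,2])/K[0,0],-(uv[:,1]-K[1,2])/K[1,1],-np.ones(len(uv))]@rot(d).T
    return d["position"]+ray*((h-d["position"][2])/ray[:,2])[:,None]
def red(d):
    hsv=cv2.cvtColor(d["color"],cv2.COLOR_BGR2HSV);H,S,V=cv2.split(hsv)
    return ((H<5)|(H>172))&(S>140)&(V>70)
def circ(xy):
    A=np.c_[2*xy,np.ones(len(xy))];s=np.linalg.lstsq(A,(xy**2).sum(1),rcond=None)[0]
    return s[:2],np.sqrt(s[2]+s[:2]@s[:2])
def blobs(d,hmax=.2,minpx=5):
    P=cloud(d);n,l,st,c=cv2.connectedComponentsWithStats(red(d).astype(np.uint8))
    for i in range(1,n):
        if st[i,4]>=minpx: yield c[i],st[i,4],np.median(P[l==i],0)
E
python3 - <<'E'
from h import *
np.set_printoptions(precision=4,suppress=True)
for n in("top","scene"):
    d=dict(np.load(n+"0.npz"));P=cloud(d);print(n)
    for c,a,p in blobs(d):print(' red',c,a,p)
    # rough per-object: points above table near the estimates
    t=dict(np.load("top0.npz"));
    for nm,uv in(("shaft",(144,248)),("hub",(358,275)),("socket",(258,272)),("orange1",(192,264)),("orange2",(105,215)),("mug",(189,147)),("tin",(301,135)),("wrench",(460,265))):
        g=plane(t,uv,.03)[0]
        m=(np.hypot(P[...,0]-g[0],P[...,1]-g[1])<.085)&(P[...,2]>.006)&(P[...,2]<.12)
        q=P[m]
        if len(q): print(nm,g,len(q),'zmax',np.percentile(q[:,2],98),q.min(0),q.max(0))
    g=plane(t,(144,248),.09)[0]
    m=(np.hypot(P[...,0]-g[0],P[...,1]-g[1])<.05)&(abs(P[...,2]-.095)<.006);print('shaft top',m.sum(),P[m].mean(0))
    g=plane(t,(358,275),.05)[0]
    m=(np.hypot(P[...,0]-g[0],P[...,1]-g[1])<.08)&(abs(P[...,2]-.05)<.004);print('hub top',m.sum(),P[m].mean(0),circ(P[m][:,:2]))
    hsv=cv2.cvtColor(d["color"],cv2.COLOR_BGR2HSV)
    m=(hsv[...,0]>15)&(hsv[...,0]<32)&(hsv[...,1]>120)&(np.hypot(P[...,0]-g[0],P[...,1]-g[1])<.06)
    print('brass',m.sum(),np.percentile(P[m],[2,50,90,98],axis=0))
E
```

```text
top
 red [101.7 203.4] 10 [0.6506 0.334  0.0332]
 red [146.8421 237.2632] 19 [0.5787 0.2341 0.0346]
 red [363.8 253.4] 15 [ 0.5467 -0.23    0.0537]
 red [542.1105 310.85  ] 3041 [ 0.4401 -0.6084  0.0325]
 red [177.6 264.8] 5 [0.5192 0.1684 0.0326]
shaft [0.5552 0.2407 0.03  ] 725 zmax 0.09926898076738233 [0.4733 0.1565 0.006 ] [0.6221 0.318  0.1008]
hub [ 0.5001 -0.2209  0.03  ] 2847 zmax 0.05501849325711018 [ 0.4264 -0.3016  0.006 ] [ 0.5768 -0.1366  0.0595]
socket [ 0.5052 -0.0054  0.03  ] 205 zmax 0.04292167875533549 [ 0.423  -0.0859  0.006 ] [0.5882 0.07   0.0445]
orange1 [0.5215 0.1367 0.03  ] 721 zmax 0.09879348616297338 [0.4438 0.0523 0.006 ] [0.6032 0.2212 0.1006]
orange2 [0.626  0.3274 0.03  ] 720 zmax 0.09882962160164843 [0.5511 0.2539 0.006 ] [0.7048 0.4097 0.1039]
mug [0.7779 0.1495 0.03  ] 1294 zmax 0.09411831282539515 [0.6981 0.0705 0.006 ] [0.8572 0.2287 0.0965]
tin [ 0.8073 -0.0975  0.03  ] 1043 zmax 0.09040446688469442 [ 0.7237 -0.1779  0.006 ] [ 0.888  -0.0199  0.0932]
wrench [ 0.5229 -0.4424  0.03  ] 688 zmax 0.013534221859294355 [ 0.4381 -0.5233  0.006 ] [ 0.6071 
[... 1019 characters left out ...]
5 0.0981]
orange2 [0.626  0.3274 0.03  ] 1044 zmax 0.0966536716499327 [0.5973 0.2969 0.0168] [0.6545 0.3543 0.0981]
mug [0.7779 0.1495 0.03  ] 2053 zmax 0.09117516103415284 [0.6981 0.1066 0.006 ] [0.8061 0.182  0.0929]
tin [ 0.8073 -0.0975  0.03  ] 1418 zmax 0.08736257512465023 [ 0.7632 -0.1277  0.006 ] [ 0.8292 -0.0604  0.0898]
wrench [ 0.5229 -0.4424  0.03  ] 254 zmax 0.01126707533451223 [ 0.4413 -0.4758  0.006 ] [ 0.6074 -0.3944  0.012 ]
shaft top 191 [0.5527 0.236  0.0948]
hub top 753 [ 0.4982 -0.2207  0.05  ] (array([ 0.498 , -0.2209]), np.float64(0.042076496392149144))
brass 348 [[ 0.4637 -0.2549  0.0328]
 [ 0.4873 -0.2345  0.0477]
 [ 0.5229 -0.1995  0.0505]
 [ 0.5297 -0.1905  0.0517]]
```

```bash
python3 -m crank '{"rows":[[[-0.022,-0.0122,0],0],[[-0.044,-0.0244,0],0],[[-0.044,-0.0244,0],0],[[-0.044,-0.0244,0],0],[[-0.044,-0.0244,0],0]]}' -1 80
python3 -m crank '{"rows":[[[-0.044,-0.0244,0],0],[[-0.044,-0.0244,0],0],[[-0.044,-0.0244,0],0],[[-0.044,-0.0244,0],0],[[-0.044,-0.0244,0],0]]}'
python3 -m crank '{"rows":[[[-0.022,-0.0122,0],0],[[0,0,0],0.16],[[0,0,0],0.16],[[0,0,0],0.16],[[0,0,0],0.16]]}'
python3 -m crank '{"rows":[[[0,0,0],0],[[0,0,0],0]]}'
python3 - <<'E'
from h import *
from station import r,vision
np.set_printoptions(precision=4,suppress=True)
s=r.state();print(s["t"],s["position"],s["tcp_rot"],s["joint_pos"])
d=vision.snapshot("wrist");np.savez("w1.npz",**d);cv2.imwrite("pics/w1.png",d["color"]);print(d["position"])
P=cloud(d)
for c,a,p in blobs(d):print(c,a,p)
m=(np.hypot(P[...,0]-.553,P[...,1]-.235)<.03)&(P[...,2]>.085)&(P[...,2]<.105);print(m.sum(),P[m].mean(0) if m.any() else 0)
E
```

```text
t: 0.72
position: [0.3121, 0.4545, 0.2497]
tcp_rot: [-0.0, 0.116, 0.993, -0.0]
contact_force: [-0.3, 1.0, 0.4]
width: 0.0853
grip_force: 0.0
t: 1.35
position: [0.498, 0.2853, 0.2497]
tcp_rot: [-0.0, 0.116, 0.993, -0.0]
contact_force: [0.4, 0.8, 0.8]
width: 0.0856
grip_force: 0.0
t: 1.98
position: [0.5155, 0.2695, 0.2495]
tcp_rot: [-0.0, 0.425, 0.905, -0.0]
contact_force: [0.8, -0.6, -0.4]
width: 0.0852
grip_force: 0.0
t: 2.22
position: [0.5156, 0.2698, 0.2498]
tcp_rot: [-0.0, 0.421, 0.907, -0.0]
contact_force: [-0.4, -0.7, -0.1]
width: 0.0851
grip_force: 0.0
2.225 [0.5156 0.2698 0.2498] [-0.0001  0.4206  0.9073 -0.0002] [-0.5293  0.435   0.008   1.6202 -0.0038  1.087   0.1823]
[0.468  0.3279 0.3746]
[303.0227 240.8182] 44 [0.5812 0.2361 0.0341]
[222.1395 253.0814] 86 [0.519  0.163  0.0339]
779 [0.5509 0.2385 0.0951]
```

View pics/w1.png

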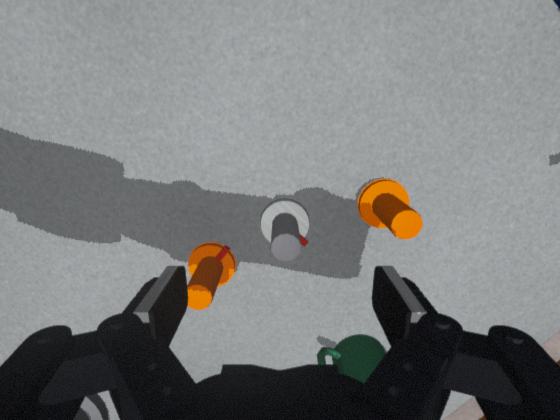

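The wrist view shows the shaft's top at (286,247), its key at (303,241), and the orange look-alikes clear of the finger line. I'll refine the shaft's axis and key direction.

```bash
python3 - <<'E'
from h import *
np.set_printoptions(precision=4,suppress=True)
for n in("w1","top0","scene0"):
    d=dict(np.load(n+".npz"));P=cloud(d)
    g=np.array([.552,.237])
    near=np.hypot(P[...,0]-g[0],P[...,1]-g[1])<.03
    z=np.median(P[near&(P[...,2]>.09)&(P[...,2]<.104)][:,2])
    m=near&(abs(P[...,2]-z)<.003)
    cnt=max(cv2.findContours(m.astype(np.uint8),0,1)[0],key=cv2.contourArea)[:,0]
    (u,v),rad=cv2.minEnclosingCircle(cnt)
    k=red(d)&(np.hypot(P[...,0]-g[0],P[...,1]-g[1])<.045)
    vv,uu=np.nonzero(k);kp=plane(d,np.c_[uu,vv],.033)[:,:2].mean(0)
    c=plane(d,(u,v),.095)[0,:2];mm=P[m][:,:2].mean(0)
    print(n,z,m.sum(),'ctr',c,'mean',mm,'key',kp,np.degrees(np.arctan2(*(kp-c)[::-1])),np.linalg.norm(kp-c))
E
```

```text
w1 0.09591242927603233 698 ctr [0.5519 0.2371] mean [0.5516 0.2376] key [0.5815 0.2357] -2.552498776549184 0.029592073667996207
top0 0.09600538794295721 145 ctr [0.5537 0.2354] mean [0.5536 0.2352] key [0.5782 0.2347] -1.6590894407652375 0.024515133897835908
scene0 0.09509413663546995 173 ctr [0.5514 0.2357] mean [0.552  0.2359] key [0.5768 0.234 ] -3.84543571026185 0.025463300420745415
```

```bash
python3 -m crank '{"rows":[[[-0.025,0.003,0],0],[[-0.0243,0.0032,0],0],[[0,0,0.03],0],[[0,0,0.04],0],[[0,0,0.04],0]]}'
python3 -m crank '{"rows":[[[0,0,0.04],0],[[0,0,0.025],0],[[0,0,0],0],[[0,0,0],0]]}'
python3 -m crank '{"rows":[[[0,0,0],0],[[0,0,0],0],[[0,0,0],0],[[0,0,0],0],[[0,0,0],0]]}' 1 80
python3 -m crank '{"rows":[[[0,0,0],0],[[0,0,0],0],[[0,0,0],0]]}'
```

```text
t: 2.9
position: [0.5524, 0.2358, 0.1391]
tcp_rot: [0.0, 0.421, 0.907, 0.0]
contact_force: [-0.1, -0.5, -1.9]
width: 0.0854
grip_force: 0.0
t: 3.4
position: [0.5529, 0.2362, 0.076]
tcp_rot: [0.0, 0.422, 0.907, 0.001]
contact_force: [-0.3, 0.1, 0.8]
width: 0.0855
grip_force: 0.0
t: 4.03
position: [0.5524, 0.236, 0.0757]
tcp_rot: [0.0, 0.422, 0.907, 0.0]
contact_force: [-1.6, -0.7, 5.3]
width: 0.0284
grip_force: 78.4
t: 4.4
position: [0.5524, 0.236, 0.0757]
tcp_rot: [0.0, 0.422, 0.906, 0.0]
contact_force: [-1.8, -1.0, 6.0]
width: 0.0286
grip_force: 78.4
```

```bash
python3 -m crank '{"rows":[[[0,0,-0.01],0],[[0,0,-0.03],0],[[0,0,-0.04],0],[[0,0,-0.04],0],[[0,0,-0.02],0]]}'
python3 -m crank '{"rows":[[[0,0,0],0],[[0,0,0],0],[[0,0,0],0]]}'
python3 - <<'E'
from h import *
from station import r,vision
np.set_printoptions(precision=4,suppress=True)
s=r.state();p=s["position"];print(s["t"],p,s["tcp_rot"],s["contact_force"],s["ft_torque"],s["joint_pos"])
d=vision.snapshot("top");np.savez("t2.npz",**d)
d2=vision.snapshot("scene");np.savez("s2.npz",**d2);d3=vision.snapshot("wrist");np.savez("w2.npz",**d3)
for d in(d2,d3):
  for c,a,q in blobs(d):
    if np.hypot(*(q-p)[:2])<.1: print(c,a,q,np.degrees(np.arctan2(*(q-p)[:2][::-1])))
cv2.imwrite("pics/s2.png",np.hstack([d2["color"][150:330,330:500],d3["color"][150:330,180:420]]))
E
```

```text
t: 5.03
position: [0.5525, 0.236, 0.2174]
tcp_rot: [0.001, 0.422, 0.906, 0.001]
contact_force: [0.4, -0.1, -4.9]
width: 0.0284
grip_force: 79.5
t: 5.4
position: [0.5515, 0.2357, 0.2135]
tcp_rot: [-0.001, 0.422, 0.907, -0.001]
contact_force: [-0.6, -0.3, -4.5]
width: 0.0284
grip_force: 79.5
5.4 [0.5515 0.2357 0.2135] [-0.0009  0.4222  0.9065 -0.0011] [-0.631  -0.2556 -4.5263] [-0.0439 -0.01    0.011 ] [-0.4542  0.4942  0.0151  1.6243 -0.0084  1.026   0.2625]
[420.8824 241.0882] 34 [0.5758 0.2343 0.1707] -3.138697884462651
[391.6522 244.3913] 23 [0.5196 0.1611 0.0334] -113.1782299547416
[208.5714 224.0268] 112 [0.5193 0.1637 0.0341] -114.1183664879837
```

View pics/s2.png

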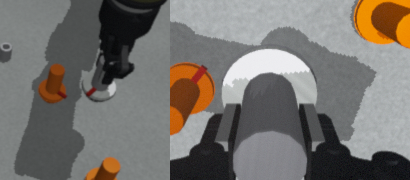

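The left crop shows the shaft held upright, with its key on the left side of the flange. The right crop shows the white flange straight below the fingers. The force reads the shaft's weight. Next I'll carry it beside the hub, leaving the hub in the wrist camera's clear view.

```bash
python3 -m crank '{"rows":[[[-0.0165,-0.014,0],0],[[-0.0329,-0.0279,0],0],[[-0.0329,-0.0279,0],0],[[-0.0329,-0.0279,0],0],[[-0.0329,-0.0279,0],0]]}'
python3 -m crank '{"rows":[[[-0.0329,-0.0279,0],0],[[-0.0329,-0.0279,0],0],[[-0.0329,-0.0279,0],0],[[-0.0329,-0.0279,0],0],[[-0.0329,-0.0279,0],0]]}'
python3 -m crank '{"rows":[[[-0.0329,-0.0279,0],0],[[-0.0329,-0.0279,0],0],[[-0.0165,-0.014,0],0],[[0,0,0],0],[[0,0,0],0]]}'
python3 - <<'E'
from h import *
from station import r,vision
np.set_printoptions(precision=4,suppress=True)
s=r.state();p=s["position"];print(s["t"],p,s["tcp_rot"],s["contact_force"],s["joint_pos"])
d=vision.snapshot("wrist");np.savez("w3.npz",**d);cv2.imwrite("pics/w3.png",d["color"]);P=cloud(d)
for c,a,q in blobs(d):print(c,a,q)
g=np.array([.499,-.2213]);rr=np.hypot(P[...,0]-g[0],P[...,1]-g[1])
m=(rr<.06)&(P[...,2]>.03)&(P[...,2]<.06);print(np.histogram(P[m][:,2],15))
E
```

```text
t: 6.18
position: [0.551, 0.039, 0.215]
tcp_rot: [0.0, 0.423, 0.906, -0.0]
contact_force: [0.6, -0.1, -4.2]
width: 0.0283
grip_force: 79.6
t: 6.8
position: [0.5495, -0.1765, 0.215]
tcp_rot: [0.0, 0.423, 0.906, -0.0]
contact_force: [0.5, -0.7, -4.5]
width: 0.0285
grip_force: 79.6
t: 7.42
position: [0.5499, -0.2806, 0.2147]
tcp_rot: [-0.0, 0.422, 0.907, 0.001]
contact_force: [-0.3, 0.5, -5.3]
width: 0.0284
grip_force: 79.6
7.425 [ 0.5499 -0.2806  0.2147] [-0.0005  0.4218  0.9067  0.0006] [-0.3245  0.4628 -5.2937] [ 0.3858  0.5199  0.076   1.576  -0.0448  1.0483  1.1741]
[310.6283 148.8938] 113 [ 0.5441 -0.2288  0.0537]
[ 33.4024 345.9281] 5756 [ 0.4543 -0.5871  0.0339]
(array([  85,  148,  146,  198,  183,  230,  247,  279,  289,  330, 1268,
       4760, 2220,  117,   29]), array([0.032 , 0.0336, 0.0352, 0.0368, 0.0384, 0.04  , 0.0416, 0.0432,
       0.0448, 0.0464, 0.048 , 0.0496, 0.0511, 0.0527, 0.0543, 0.0559]))
```

View pics/w3.png

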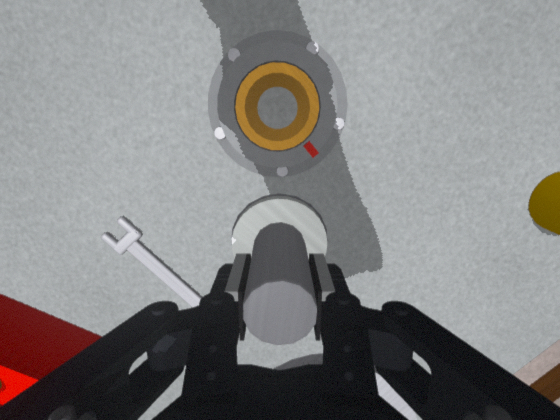

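The wrist view shows the brass cup as a ring centred at about (277,106) and the red mark at (311,149), both unobstructed. I'll fit the circles.

```bash
python3 - <<'E'
from h import *
np.set_printoptions(precision=4,suppress=True)
for n,c0 in(("w3",(277,106)),("top0",(360,276))):
    d=dict(np.load(n+".npz"));P=cloud(d);hsv=cv2.cvtColor(d["color"],cv2.COLOR_BGR2HSV)
    vv,uu=np.mgrid[:420,:560];near=np.hypot(uu-c0[0],vv-c0[1])<60
    b=(hsv[...,0]>10)&(hsv[...,0]<32)&(hsv[...,1]>110)&near
    cnt=max(cv2.findContours(b.astype(np.uint8),0,1)[0],key=cv2.contourArea)[:,0]
    hull=cv2.convexHull(cnt)[:,0]
    e=cv2.fitEllipse(hull);print(n,e)
    ring=b&(hsv[...,2]>150)
    for h in(.05,.054,.058):
        q=plane(d,cnt,h)[:,:2];print(' rim at',h,circ(q))
    c,_=circ(plane(d,cnt,.052)[:,:2]);rr=np.hypot(P[...,0]-c[0],P[...,1]-c[1])
    for a,bb in((.024,.028),(.0285,.0325),(.033,.037),(.040,.044),(.046,.050)):
        k=(rr>a)&(rr<bb);print('  z r',a,bb,np.percentile(P[k][:,2],[10,50,90]))
    k=(rr<.055)&red(d);v,u=np.nonzero(k);kp=plane(d,np.c_[u,v],.053)[:,:2].mean(0)
    print(' idx',kp,np.linalg.norm(kp-c),np.degrees(np.arctan2(*(kp-c)[::-1])))
    k=(P[...,2]>.009)&(P[...,2]<.018)&(rr>.055)&(rr<.075);q=P[k][:,:2];cf=max(cv2.findContours(((P[...,2]>.008)&(rr<.08)).astype(np.uint8),0,1)[0],key=cv2.contourArea)[:,0]
    print(' foot',circ(plane(d,cf,.012)[:,:2]))
E
```

```text
w3 ((276.8133850097656, 105.66612243652344), (83.88016510009766, 88.3783187866211), 178.830322265625)
 rim at 0.05 (array([ 0.4986, -0.2212]), np.float64(0.036021825098591906))
 rim at 0.054 (array([ 0.4987, -0.2212]), np.float64(0.03552454621748248))
 rim at 0.058 (array([ 0.4987, -0.2212]), np.float64(0.035027267336375935))
  z r 0.024 0.028 [0.0432 0.0463 0.0491]
  z r 0.0285 0.0325 [0.0489 0.0498 0.0507]
  z r 0.033 0.037 [0.0489 0.0498 0.0507]
  z r 0.04 0.044 [0.05  0.051 0.052]
  z r 0.046 0.05 [0.05   0.051  0.0521]
 idx [ 0.5272 -0.2989] 0.08278188311847831 -69.84683100498317
 foot (array([ 0.6722, -0.4522]), np.float64(0.16271526812028667))
top0 ((360.0500183105469, 275.55731201171875), (33.83102035522461, 34.57240676879883), 140.4866180419922)
 rim at 0.05 (array([ 0.4993, -0.2221]), np.float64(0.03541326815511341))
 rim at 0.054 (array([ 0.4993, -0.2214]), np.float64(0.035288870861392437))
 rim at 0.058 (array([ 0.4994, -0.2208]), np.float64(0.035164473567667894))
  z r 0.024 0.028 [0.0421 0.046  0.0507]
  z r 0.0285 0.0325 [0.0474 0.0504 0.0531]
  z r 0.033 0.037 [0.0462 0.0498 0.0534]
  z r 0.04 0.044 [0.0482 0.0515 0.0543]
  z r 0.046 0.05 [0.0487 0.0513 0.0545]
 idx [ 0.5459 -0.23  ] 0.04731567460766049 -10.02343021137382
 foot (array([ 0.5003, -0.2223]), np.float64(0.067118577623191))
```

```bash
python3 -m crank '{"rows":[[[0.02,0,0],0],[[0.03,-0.001,0],0],[[0.0285,0,0],0],[[0,0,0],0.06],[[0,0,0],0.06]]}'
python3 -m crank '{"rows":[[[0,0,0.02],0],[[0,0,0.03],0],[[0,0,0.02],0],[[0,0,0.01],0],[[0,0,0],0]]}'
python3 -m crank '{"rows":[[[0,0,0],0],[[0,0,0],0],[[0,0,0],0]]}'
python3 - <<'E'
from h import *
from station import r,vision
np.set_printoptions(precision=4,suppress=True)
s=r.state();p=s["position"];print(s["t"],p,s["tcp_rot"],s["contact_force"],s["ft_torque"],s["joint_pos"])
a,b=s["tcp_rot"][1:3];print('tool x yaw',np.degrees(np.arctan2(2*a*b,a*a-b*b)))
for n in("top","scene","wrist"):
    d=vision.snapshot(n);np.savez("v4%s.npz"%n,**d)
    for c,ar,q in blobs(d,3):
        if np.hypot(*(q-p)[:2])<.1: print(n,c,ar,q,np.degrees(np.arctan2(*(q-p)[:2][::-1])),np.hypot(*(q-p)[:2]))
E
```

```text
t: 8.1
position: [0.4989, -0.2205, 0.2155]
tcp_rot: [0.0, 0.475, 0.88, 0.0]
contact_force: [0.0, -0.1, -4.7]
width: 0.0283
grip_force: 79.6
t: 8.72
position: [0.4987, -0.2216, 0.1348]
tcp_rot: [-0.0, 0.475, 0.88, 0.0]
contact_force: [0.3, -0.1, -5.3]
width: 0.0287
grip_force: 79.6
t: 9.1
position: [0.4989, -0.2225, 0.1355]
tcp_rot: [0.0, 0.476, 0.88, 0.0]
contact_force: [0.5, -0.9, -4.6]
width: 0.0287
grip_force: 79.6
9.1 [ 0.4989 -0.2225  0.1355] [0.0005 0.4759 0.8795 0.0001] [ 0.5191 -0.9473 -4.5601] [-0.0359  0.0488 -0.055 ] [ 0.3113  0.5068  0.0948  1.867  -0.0661  0.7698  1.0206]
tool x yaw 123.16669847353248
scene [261.6 136.8] 10 [ 0.5237 -0.2242  0.0928] -3.8117961317970024 0.0248766674477176
scene [254.7778 152.8889] 9 [ 0.5441 -0.228   0.0531] -6.904333241080119 0.04549445698397404
wrist [327.7647 261.2941] 17 [ 0.5437 -0.2255  0.0541] -3.823086189081676 0.0448317620488255
```

```bash
python3 -m crank '{"rows":[[[0,0,0.01],0],[[0,0,0.008],0],[[0,0,0.004],0],[[0,0,0.002],0],[[0,0,0],0]]}'
for i in 1 2 3 4 5; do python3 -c "
from station import r
s=r.state();print(s['position'],s['contact_force'])"; done
python3 -m crank '{"rows":[[[0,0,0.001],0],[[0,0,0.001],0],[[0,0,0],0]]}'
python3 -m crank '{"rows":[[[0,0,0.001],0],[[0,0,0.001],0],[[0,0,0],0]]}'
```

```text
t: 9.88
position: [0.4987, -0.2224, 0.1109]
tcp_rot: [-0.0, 0.476, 0.88, -0.0]
contact_force: [-0.7, 0.1, -4.7]
width: 0.0289
grip_force: 79.6
[ 0.49870283 -0.22239274  0.11086816] [-0.66445459  0.07972613 -4.6931613 ]
[ 0.49870283 -0.22239274  0.11086816] [-0.66445459  0.07972613 -4.6931613 ]
[ 0.49870283 -0.22239274  0.11086816] [-0.66445459  0.07972613 -4.6931613 ]
[ 0.49870283 -0.22239274  0.11086816] [-0.66445459  0.07972613 -4.6931613 ]
[ 0.49870283 -0.22239274  0.11086816] [-0.66445459  0.07972613 -4.6931613 ]
t: 10.25
position: [0.4987, -0.2224, 0.109]
tcp_rot: [0.0, 0.476, 0.88, -0.0]
contact_force: [-0.4, -0.1, -5.5]
width: 0.0284
grip_force: 79.6
t: 10.62
position: [0.4984, -0.2223, 0.1069]
tcp_rot: [-0.0, 0.476, 0.88, -0.0]
contact_force: [-0.9, -0.1, -4.0]
width: 0.0285
grip_force: 79.6
```

```bash
python3 -m crank '{"rows":[[[0.0008,0.0005,0],0],[[0,0,0.001],0],[[0,0,0],0]]}'
python3 -m crank '{"rows":[[[0,0,0.0005],0],[[0,0,0],0]]}'
python3 -m crank '{"rows":[[[0,0,0.0005],0],[[0,0,0],0]]}'
python3 -m crank '{"rows":[[[0,0,0.0005],0],[[0,0,0],0]]}'
```

```text
t: 11.0
position: [0.4985, -0.2221, 0.1065]
tcp_rot: [0.0, 0.476, 0.879, -0.0]
contact_force: [-4.1, -1.6, 4.0]
width: 0.0284
grip_force: 80.4
t: 11.25
position: [0.4985, -0.2221, 0.1061]
tcp_rot: [0.0, 0.476, 0.879, -0.0]
contact_force: [-3.5, -1.7, 5.3]
width: 0.0281
grip_force: 80.6
t: 11.5
position: [0.4985, -0.2221, 0.1056]
tcp_rot: [0.0, 0.476, 0.879, -0.0]
contact_force: [-3.9, -2.4, 5.3]
width: 0.0285
grip_force: 80.6
t: 11.75
position: [0.4985, -0.2221, 0.1051]
tcp_rot: [0.0, 0.476, 0.879, -0.0]
contact_force: [-4.3, -3.2, 5.0]
width: 0.0283
grip_force: 80.6
```

```bash
python3 -m crank '{"rows":[[[-0.0003,-0.0009,0],0],[[0,0,0],0]]}'
python3 -m crank '{"rows":[[[0,0,0.0005],0],[[0,0,0],0]]}'
python3 -m crank '{"rows":[[[0,0,0.0005],0],[[0,0,0],0]]}'
python3 -m crank '{"rows":[[[0,0,0.0005],0],[[0,0,0],0]]}'
python3 -m crank '{"rows":[[[0,0,0.0005],0],[[0,0,0],0]]}'
```

```text
t: 12.0
position: [0.4984, -0.2222, 0.1051]
tcp_rot: [0.001, 0.476, 0.88, 0.0]
contact_force: [-3.7, 0.1, 6.3]
width: 0.0287
grip_force: 80.6
t: 12.25
position: [0.4985, -0.2222, 0.1046]
tcp_rot: [0.001, 0.476, 0.88, 0.0]
contact_force: [-2.8, -0.1, 5.7]
width: 0.0284
grip_force: 80.6
t: 12.5
position: [0.4984, -0.2222, 0.1041]
tcp_rot: [0.001, 0.476, 0.88, 0.0]
contact_force: [-1.7, -0.8, 6.6]
width: 0.0281
grip_force: 80.6
t: 12.75
position: [0.4984, -0.2222, 0.1035]
tcp_rot: [0.0, 0.476, 0.88, 0.0]
contact_force: [-3.2, -0.7, 5.9]
width: 0.0285
grip_force: 80.6
t: 13.0
position: [0.4985, -0.2223, 0.1032]
tcp_rot: [0.001, 0.476, 0.88, 0.0]
contact_force: [-3.0, -1.2, 6.3]
width: 0.0289
grip_force: 80.7
```

```bash
for i in 1; do python3 -m crank '{"rows":[[[-0.0003,-0.0003,0.0005],0],[[0,0,0],0]]}'
python3 -m crank '{"rows":[[[0,0,0.0005],0],[[0,0,0],0]]}'
python3 -m crank '{"rows":[[[0,0,0.0005],0],[[0,0,0],0]]}'
python3 -m crank '{"rows":[[[0,0,0.0005],0],[[0,0,0],0]]}'; done | grep -E "^t|posi|cont"
```

```text
t: 13.25
position: [0.4985, -0.2224, 0.1031]
tcp_rot: [0.001, 0.476, 0.88, 0.0]
contact_force: [-4.1, 0.9, 11.7]
t: 13.5
position: [0.4985, -0.2224, 0.103]
tcp_rot: [0.001, 0.476, 0.88, 0.0]
contact_force: [-4.9, 0.9, 15.2]
t: 13.75
position: [0.4986, -0.2225, 0.1029]
tcp_rot: [0.001, 0.476, 0.88, 0.0]
contact_force: [-6.5, 1.5, 20.6]
t: 14.0
position: [0.4986, -0.2225, 0.1029]
tcp_rot: [0.001, 0.476, 0.88, 0.0]
contact_force: [-7.1, 2.1, 24.0]
```

```bash
(python3 -m crank '{"rows":[[[0.0003,-0.0004,-0.001],0],[[0,0,0],0],[[0,0,0],0]]}'
python3 -m crank '{"rows":[[[0,0,0],0],[[0,0,0],0],[[0,0,0],0]]}') | grep -E "^t|posi|cont"
python3 - <<'E'
from h import *
from station import r
print(r.state()["ft_torque"],r.state()["contact_force"],r.state()["joint_pos"])
E
```

```text
t: 14.38
position: [0.4984, -0.2224, 0.103]
tcp_rot: [0.001, 0.476, 0.88, 0.0]
contact_force: [-4.6, 0.5, 14.8]
t: 14.75
position: [0.4984, -0.2224, 0.103]
tcp_rot: [0.001, 0.476, 0.88, 0.0]
contact_force: [-3.4, 1.0, 14.0]
[0.25850312 0.98701419 0.03533981] [-3.3553136   0.97430905 13.96085957] [ 0.31738732  0.54955488  0.08744783  1.90290764 -0.07283132  0.6896954
  1.02737967]
```

```bash
(python3 -m crank '{"rows":[[[0,-0.0002,-0.0005],0],[[0,0,-0.0005],0],[[0,0,0],0]]}') | grep -E "^t|posi|cont"
python3 - <<'E'
from h import *
from station import r,vision
np.set_printoptions(precision=4,suppress=True)
d=vision.snapshot("scene");w=vision.snapshot("wrist");np.savez("s5.npz",**d);np.savez("w5.npz",**w)
c=np.array([.4985,-.222])
for dd,n in((d,"scene"),(w,"wrist")):
  for cc,ar,q in blobs(dd,minpx=2):
    if np.hypot(*(q[:2]-c))<.1:
      for h in(.053,.059):
        q2=plane(dd,cc,h)[0];print(n,h,cc,ar,q,q2,np.degrees(np.arctan2(*(q2[:2]-c)[::-1])),np.hypot(*(q2[:2]-c)))
a=cv2.resize(d["color"][115:185,225:315],None,fx=5,fy=5,interpolation=cv2.INTER_CUBIC)
b=cv2.resize(w["color"][180:320,200:360],(400,350));cv2.imwrite("pics/s5.png",np.hstack([a[:350,:400],b]))
E
```

```text
t: 15.12
position: [0.4983, -0.2224, 0.1031]
tcp_rot: [0.001, 0.476, 0.88, 0.0]
contact_force: [-1.5, 0.5, 6.5]
scene 0.053 [261.5455 147.3636] 11 [ 0.5259 -0.2247  0.0611] [ 0.5192 -0.232   0.053 ] -25.671487590719366 0.023020137777956026
scene 0.059 [261.5455 147.3636] 11 [ 0.5259 -0.2247  0.0611] [ 0.5236 -0.2269  0.059 ] -11.00473320713802 0.025531763069044016
scene 0.053 [254.7778 152.8889] 9 [ 0.5436 -0.2293  0.0532] [ 0.5442 -0.2292  0.053 ] -9.012864281349662 0.04623187515673888
scene 0.059 [254.7778 152.8889] 9 [ 0.5436 -0.2293  0.0532] [ 0.5483 -0.2242  0.059 ] -2.4921124261206753 0.04981761286244765
```

View pics/s5.png

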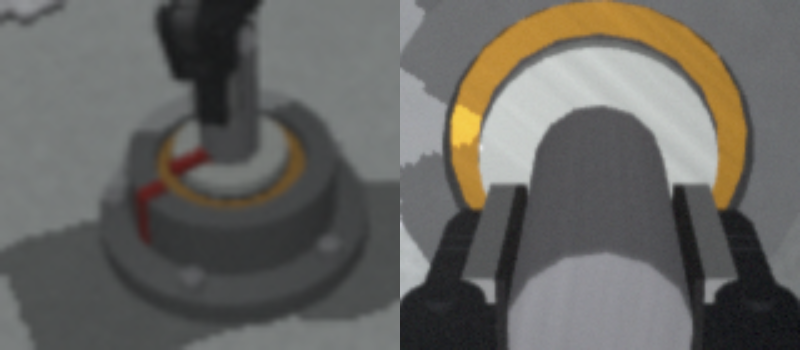

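The left crop shows the key in line with the red mark and the cone down in the brass cup. The right crop shows an even brass ring around the flange. Now the rock, anticlockwise first, at about 6 N.

```bash
(python3 -m crank '{"rows":[[[0,0,0],-0.03],[[0,0,0],-0.06],[[0,0,0],-0.06]]}'
python3 -m crank '{"rows":[[[0,0,0],-0.06],[[0,0,0],0]]}') | grep -E "^t|posi|cont"
```

```text
t: 15.6
position: [0.4983, -0.2222, 0.1027]
tcp_rot: [0.001, 0.407, 0.913, 0.0]
contact_force: [0.5, 2.1, 2.2]
t: 15.85
position: [0.4983, -0.2222, 0.1026]
tcp_rot: [0.001, 0.381, 0.925, 0.001]
contact_force: [0.7, 1.0, 1.6]
```

```bash
(python3 -m crank '{"rows":[[[0,0,0.0006],0],[[0,0,0],0]]}'
python3 -m crank '{"rows":[[[0,0,0],-0.07],[[0,0,0],-0.07],[[0,0,0],-0.01],[[0,0,0],0]]}') | grep -E "^t|posi|cont|rot"
python3 - <<'E'
from h import *
from station import r,vision
np.set_printoptions(precision=4,suppress=True)
s=r.state();a,b=s["tcp_rot"][1:3];print('tool x yaw',np.degrees(np.arctan2(2*a*b,a*a-b*b)))
d=vision.snapshot("scene");c=np.array([.4985,-.222])
for cc,ar,q in blobs(d,minpx=2):
    if np.hypot(*(q[:2]-c))<.1:
        q2=plane(d,cc,.060)[0];print(cc,ar,q,np.degrees(np.arctan2(*(q2[:2]-c)[::-1])))
E
```

```text
t: 16.1
position: [0.4983, -0.2222, 0.1025]
tcp_rot: [0.001, 0.381, 0.924, 0.0]
contact_force: [0.4, 1.9, 6.2]
t: 16.6
position: [0.4984, -0.2222, 0.103]
tcp_rot: [0.001, 0.311, 0.95, 0.0]
contact_force: [-0.8, 3.5, 11.3]
tool x yaw 143.7488633185712
[264.7778 148.7778] 9 [ 0.5241 -0.2165  0.0611] 12.498279180298688
[254.7778 152.8889] 9 [ 0.544  -0.2293  0.053 ] -1.4987322489582293
```

```bash
(python3 -m crank '{"rows":[[[0,0,-0.0006],0],[[0,0,0],0]]}'
python3 -m crank '{"rows":[[[0,0,0],0.06],[[0,0,0],0.06],[[0,0,0],0]]}') | grep -E "^t|posi|cont|rot"
```

```text
t: 16.9
position: [0.4984, -0.2221, 0.1031]
tcp_rot: [0.001, 0.311, 0.95, 0.0]
contact_force: [1.0, 2.6, 6.9]
t: 17.27
position: [0.4983, -0.2222, 0.1027]
tcp_rot: [0.001, 0.367, 0.93, 0.0]
contact_force: [2.3, 1.9, 3.5]
```

```bash
(python3 -m crank '{"rows":[[[0,0,0],0.06],[[0,0,0],0.06],[[0,0,0],0]]}') | grep -E "^t|posi|cont|rot"
```

```text
t: 17.65
position: [0.4982, -0.2223, 0.1029]
tcp_rot: [0.001, 0.422, 0.907, 0.0]
contact_force: [2.3, 2.4, 5.6]
```

```bash
(python3 -m crank '{"rows":[[[0,0,0],0.06],[[0,0,0],0.06],[[0,0,0],0]]}';python3 -m crank '{"rows":[[[0,0,0],0.06],[[0,0,0],0.06],[[0,0,0],0]]}') | grep -E "^t|posi|cont|rot"
```

```text
t: 18.02
position: [0.4982, -0.2224, 0.1031]
tcp_rot: [0.001, 0.476, 0.88, 0.0]
contact_force: [0.5, 2.9, 7.4]
t: 18.4
position: [0.4981, -0.2225, 0.1028]
tcp_rot: [0.001, 0.527, 0.85, 0.0]
contact_force: [1.9, 2.4, 5.5]
```

```bash
(python3 -m crank '{"rows":[[[0,0,0],0.06],[[0,0,0],0.06],[[0,0,0],0.06],[[0,0,0],0.06],[[0,0,0],0]]}') | grep -E "^t|posi|cont|rot"
python3 - <<'E'
from h import *
from station import r,vision
np.set_printoptions(precision=4,suppress=True)
s=r.state();a,b=s["tcp_rot"][1:3];print('tool x yaw',np.degrees(np.arctan2(2*a*b,a*a-b*b)))
d=vision.snapshot("scene");c=np.array([.4985,-.222])
for cc,ar,q in blobs(d,minpx=2):
    if np.hypot(*(q[:2]-c))<.1:
        q2=plane(d,cc,.060)[0];print(cc,ar,q,np.degrees(np.arctan2(*(q2[:2]-c)[::-1])))
E
```

```text
t: 19.02
position: [0.4979, -0.2227, 0.103]
tcp_rot: [0.001, 0.625, 0.781, 0.0]
contact_force: [1.3, 2.1, 8.1]
tool x yaw 102.63228821255923
[260.6667 144.8333] 12 [ 0.519  -0.234   0.0602] -30.15718450046942
[254.7778 152.8889] 9 [ 0.5429 -0.23    0.0534] -1.4987322489582293
```

```bash
(python3 -m crank '{"rows":[[[0,0,0],-0.06],[[0,0,0],-0.06],[[0,0,0],-0.06],[[0,0,0],0]]}';python3 -m crank '{"rows":[[[0,0,0],-0.06],[[0,0,0],-0.06],[[0,0,0],-0.052],[[0,0,0],0],[[0,0,0],0]]}') | grep -E "^t|posi|cont|rot"
python3 - <<'E'
from h import *
from station import r,vision
np.set_printoptions(precision=4,suppress=True)
s=r.state();a,b=s["tcp_rot"][1:3];print('tool x yaw',np.degrees(np.arctan2(2*a*b,a*a-b*b)),s["ft_torque"])
d=vision.snapshot("scene");c=np.array([.4985,-.222])
for cc,ar,q in blobs(d,minpx=2):
    if np.hypot(*(q[:2]-c))<.1:
        q2=plane(d,cc,.060)[0];print(cc,ar,q,np.degrees(np.arctan2(*(q2[:2]-c)[::-1])))
E
```

```text
t: 19.58
position: [0.498, -0.2225, 0.1026]
tcp_rot: [0.0, 0.552, 0.834, 0.0]
contact_force: [3.7, 2.4, 2.6]
t: 20.2
position: [0.4981, -0.2224, 0.1031]
tcp_rot: [0.001, 0.479, 0.878, 0.0]
contact_force: [3.3, 2.9, 7.6]
tool x yaw 122.72761593862379 [ 0.8831 -0.6184  0.0385]
[261.6364 147.1818] 11 [ 0.5245 -0.2245  0.0605] -9.785089894503864
[254.625 152.875] 8 [ 0.5452 -0.2287  0.0538] -1.8290637625194286
```

```bash
(python3 -m crank '{"rows":[[[0.0001,0.0005,-0.0004],0],[[0,0,0],0]]}'
python3 -m crank '{"rows":[[[0,0,0],0],[[0,0,0],0],[[0,0,0],0],[[0,0,0],0],[[0,0,0],0]]}' -1 20 
python3 -m crank '{"rows":[[[0,0,-0.01],0],[[0,0,-0.03],0],[[0,0,-0.04],0],[[0,0,-0.04],0],[[0,0,-0.04],0]]}'
python3 -m crank '{"rows":[[[-0.04,0,0],0],[[-0.04,0,0],0],[[0,0,0],0],[[0,0,0],0]]}') | grep -E "^t|posi|cont|rot|wid"
python3 - <<'E'
from h import *
from station import r,vision
np.set_printoptions(precision=4,suppress=True)
for n in("scene","wrist","top"):
    d=vision.snapshot(n);np.savez("f%s.npz"%n,**d);P=cloud(d);c=np.array([.4985,-.222])
    m=(np.hypot(P[...,0]-c[0],P[...,1]-c[1])<.025)&(P[...,2]>.11)&(P[...,2]<.13);z=np.median(P[m][:,2])
    m&=abs(P[...,2]-z)<.0025;print(n,'shaft top',P[m].mean(0),m.sum())
    for cc,ar,q in blobs(d,minpx=2):
      if np.hypot(*(q[:2]-c))<.1:print(cc,ar,q,np.degrees(np.arctan2(*(q[:2]-c)[::-1])))
    if n=="wrist":cv2.imwrite("pics/fw.png",d["color"])
E
```

```text
t: 20.5
position: [0.4981, -0.2224, 0.1031]
tcp_rot: [0.0, 0.479, 0.878, 0.0]
contact_force: [2.8, 1.9, 5.1]
width: 0.0282
t: 21.12
position: [0.4976, -0.2224, 0.1028]
tcp_rot: [-0.0, 0.479, 0.878, -0.0]
contact_force: [0.1, -0.5, 0.4]
width: 0.0855
t: 21.75
position: [0.4975, -0.2223, 0.2651]
tcp_rot: [0.0, 0.479, 0.878, 0.0]
contact_force: [0.5, 0.7, -0.8]
width: 0.0852
t: 22.25
position: [0.5405, -0.289, 0.263]
tcp_rot: [-0.0, 0.479, 0.878, 0.0]
contact_force: [0.1, 0.1, 0.3]
width: 0.0852
scene shaft top [ 0.4978 -0.2205  0.1224] 73
[261.9 147.1] 10 [ 0.5248 -0.2258  0.0607] -8.161466700946816
[254.7778 152.8889] 9 [ 0.543  -0.2299  0.0526] -10.03185976446233
wrist shaft top [ 0.4987 -0.221   0.1233] 1116
[298.1648 125.6264] 91 [ 0.5236 -0.2259  0.0616] -8.741349940978193
[312.7778 138.7778] 81 [ 0.544  -0.2286  0.054 ] -8.21113270421943
[  8.375 356.375] 8 [ 0.4733 -0.3183  0.3168] -104.68118488822078
top shaft top [ 0.5005 -0.2215  0.1236] 142
[363.8 253.4] 15 [ 0.5467 -0.2298  0.0542] -9.200927560243242
[362.6154 264.8462] 13 [ 0.5213 -0.2259  0.0622] -9.604493512334606
```

View pics/fw.png

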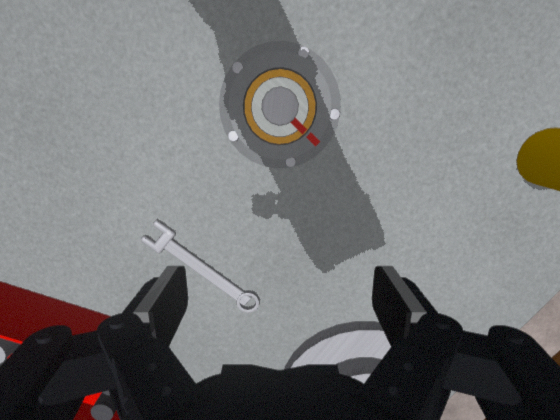

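The wrist view shows the shaft upright and concentric in the cup, with its key (298,126) in line with the mark (313,139). The arm is clear, so I'm handing in.

```bash
python3 -c "
from station import r
print(r.hand_in())"
```

```text
the job is handed in; nothing more can be done
None
```

The shaft is seated in the hub with the cup against its hard stop (about 15 N held, brief peak 24 N), rocked about 20° each way at 2–11 N rather than a steady 6 N, key back over the mark to within about 2°, released upright and handed in; no verdict was shown.

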